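# Clamp a pear-wood billet on the hold-down board

## Robot

A 7-joint arm with a two-finger parallel gripper is mounted at the origin on a cart in front of the work surface, level with it; the furniture and walls round the work are solid. World frame = base frame: x ahead of the robot, y to its left, z up, the work surface at z = 0. Lengths are in m, angles in rad, forces in N, time in s.
With the tool pointing down it reaches from about 0.4 to 0.925 m from the base axis. Payload 4.1 kg.
Tool frame: the origin (TCP) lies at the very end of the fingers, on their centre line; the grasp point (between the pads) lies 19 mm behind it; x points along the fingers, y is the direction in which the jaws open and shut, and the axes are right-handed (so a half turn about x gives the same grasp; the last joint's range is limited). The gripper opens to 85 mm and grips with 20 to 120 N. Pads are 22 mm wide; open, the fingers measure 114 mm over their backs; the gripper's body (76 mm by 85 mm) begins 54 mm behind the grasp point. The pads swing forward as they close: fully open they stand 13 mm farther back than shut.
Start: joints at [-1.392, 0.398, 0.045, 1.537, -0.019, 1.207, -0.051], TCP at [0.178, 0.625, 0.231] pointing down, gripper open.
Joint ranges: [-2.82, 2.82], [-0.49, 2.23], [-1.37, 1.46], [0, 2.46], [-1.36, 4.5], [0.23, 2], [-2.94, 2.94]. Speed limits (rad/s): [2.57, 2.57, 3.14, 3.14, 3.14, 3.14, 3.14].

## Interface

Orientations are given as a unit quaternion [x, y, z, w].
In Python, from bench import r gives the robot as it stands. Calls block until the motion is done:
- r.goto(position, orientation): joint-space move of the TCP to a pose.
- r.move_straight(position, attitude=None, velocity=0.15, f_stop=None): straight line of the TCP; attitude=None keeps the orientation; velocity is the mean speed in m/s. With f_stop (N) it stops when the force on the tool has changed by that much, and returns True; else False.
- r.goto_joints(angles): joint-space move.
- r.ungrasp() and r.grab(squeeze=None): open the fingers fully, or close them until they stop; squeeze is the grip in N (None keeps the last).
- r.sleep(seconds).
- r.ik(position, orientation): joint angles nearest the present ones, or None.
- r.grab_frame(name): name is "side" or "top"; returns the picture (480x640x3 uint8, blue, green, red); there is no depth.
- r.camera_info(name): a dict with "vertical_fov" (degrees; the focal length in pixels is half the picture's height over the tangent of half this angle, whatever the lens; pixels are square), "cx", "cy" (the principal point, pixels), "camera_from_world" (4x4, takes a point from world to camera coordinates). Camera axes: x right, y down, z forward; pixel columns grow to the right and rows downward; lengths in m; the calibration is good to about 2 mm. A picture is of the moment at which its call begins. camera_info takes no time and is no camera call.
A pose or a line that the arm cannot do raises r.PlanningError and nothing moves.
- r.finish_job(): hands the job in, once; it reports no verdict.
Trained networks look in the newest picture that a camera, given by its name, has taken for a name from the list of things; names that differ only in an ending like _2 or _b are one class to them, and where a whole thing is asked for, a point or a joint stands for the part that bears it (a point fixed in the world has none). Each returns a list of dicts, best first, with "conf" (0 to 1); they miss things now and then, are a little off and sometimes report something else, mostly with a low value. They report only what shows in the picture. A call takes as long as a camera call.
- r.look_for(camera, name): "at" ([column, row] as shares, 0 to 1, of the picture: columns of its width, rows of its height, amid what is visible of it).
- r.regions_of(camera, name): "region" (480x640 bool, what is visible of it) and "at" ([column, row] as shares, 0 to 1, of the picture: columns of its width, rows of its height, amid what is visible of it).
Readings, each from a call of its own:
- r.get_time(): time.
- r.get_q(): joint angles.
- r.get_qd(): joint speeds.
- r.get_effort(): joint torques, N m.
- r.get_tcp_pos(): TCP position.
- r.get_ee_rot(): TCP orientation.
- r.get_ft_force(): force on the tool from outside, world axes, zero at the start.
- r.get_torque(): the same for the moment, N m.
- r.get_width(): finger opening in m.
Only numpy, scipy, OpenCV 4.12 (cv2) and the standard library are available. Lean on these libraries where they do the work, as an engineer would, in place of code of your own. Each camera call takes 0.05 s, during which the arm holds its last target.

## Task

The pear-wood billet has to be held for shaping: lay it flat on the hold-down board with its left end under the clamp, its side against the two fence battens and its end up to the end stop. Then slide the clamp's arm down its upright bar until the pad bears on the billet, and on until the arm tilts up and binds; screw the handle tight (clockwise, about half a turn once the arm is bound), and let go. Leave the other things on the bench where they are.

Things in the scene. Friction and masses are not known exactly. Their poses are not given: they have to be found in the camera images.
- clamp_board: plywood board 230 x 290 x 18 mm screwed to the bench; origin centre of its underside, y along the long side (left), x away from the robot. On it, 16 mm high battens: two fences whose faces, at x = -47 mm, look to -x (y 39 to 105 and -114 to -70) and an end stop whose face, at y = +105, looks to -y. The clamp's steel bar, 24 x 10 mm, stands at x +85, y +70; its top is at z 190
- clamp_arm: clamp's black iron arm, 0.5 kg, loose on the bar; runs 171 mm from the bar to -x, over the billet's place. Origin: bar axis, underside of its 54 mm sleeve. The sleeve has 1.6 mm play (2 mm sideways): it tilts 2 to 3 degrees and binds, so it hangs where left, outer end drooping. Slides if gripped at beam_grip and carried down, or pushed within 65 mm of the bar; pushed near the screw it jams
- beam_grip (a point): centre of the arm's straight beam, 64 mm from the bar axis; beam 18 mm wide (board y) and 24 mm high; the bar stands up on its far side, the screw handle 91 mm nearer the robot. Axes: z up, x along the beam to the bar, so they show the arm's tilt
- pad (a point): centre of the underside of the screw's steel pressure pad, 31 mm across, 155 mm from the bar axis; at the start 15 to 60 mm above where the billet's top will be. Once it touches, the sleeve goes down another 5 to 12 mm, pushed with 10 to 25 N at beam_grip, while the arm swings from drooping to rising towards the screw; then it is bound and goes no farther
- handle_grip (a point): centre of the key handle on top of the screw: a flat iron bar 60 mm long (its x axis) 12 mm thick (its y axis) 21 mm high, axis vertical; underside 21 mm above the arm. Turns with the handle; sinks 0.8 mm a radian while the pad is free, stays level once it bears
- handle (a joint): angle of the screw's handle, rad; grows clockwise seen from above, which drives the pad down 0.8 mm a radian (16 mm in all); starts between 0 and 1.2; stays where it is left, about 0.07 N m to turn, more as the clamp tightens (some 6 N of clamping a radian once the arm is bound; before that it only tilts the arm)
- billet_center (a point): centre of the pear-wood billet, a squared stick 46 (x) x 228 (y) x 33 mm (z), 0.2 to 0.33 kg, lying loose on the bench at the right; either end may go first
- billet: the same billet; origin at the centre of its underside
- billet_home (a point): fixed point on the board: where the billet's centre is when it lies home against fences and end stop (board x -70, y -9, 34.5 mm above the bench); axes as the board's. The pad presses 79 mm left of it; the billet must come in from the right, under the pad
- glue_bottle: white glue bottle, 33 mm across, 104 mm tall, standing behind the work; bystander; origin at its base
- thumb_plane: small brass thumb plane, 22 x 66 x 26 mm; bystander; origin at its base
- pencil: red carpenter's pencil, 10 x 114 x 7 mm, lying left of the board; bystander; origin at its underside
- sanding_block: cork sanding block, 42 x 85 x 28 mm, left of the board; bystander; origin at its underside

How it is judged:
On the way, in this order (a step that is already met when the one before it is completed fails the run):
1. the billet lies flat on the board against the fence battens and the end stop (x of billet_center in the frame of billet_home between -0.006 and 0.006 m and y of billet_center in the frame of billet_home between -0.007 and 0.007 m and z of billet_center in the frame of billet_home below 0.004 m and angle between the y axis of billet_center and the y axis of clamp_board, either way round below 0.05 rad), for 0.2 s.
2. the arm has been slid down and its pad bears on the billet (contact force between clamp_arm and billet above 0.5 N), for 0.2 s.
3. the handle has been screwed tight (contact force between clamp_arm and billet above 12 N and value of joint handle above 2 rad), for 0.2 s.
At the end, for the whole second after the job is handed in: the billet lies on the board within 6 mm of its home across, 7 mm along and 0.05 rad, at rest; the pad presses on it with more than 12 N, the handle reads more than 2 rad; no bystander has moved 20 mm (all of step 1 and all of step 3 and linear speed of billet below 0.01 m/s); the robot touches nothing.
It fails at once if the glue bottle is shoved or knocked over (distance of glue_bottle from where it was at the start of the episode above 0.02 m).
It fails at once if the thumb plane is shoved or knocked over (distance of thumb_plane from where it was at the start of the episode above 0.02 m).
It fails at once if the pencil is shoved or knocked over (distance of pencil from where it was at the start of the episode above 0.02 m).
It fails at once if the sanding block is shoved or knocked over (distance of sanding_block from where it was at the start of the episode above 0.02 m).
It also fails if it takes over 72 s, if anything falls off the work surface, if the arm or the gripper's body presses on something with over 40 N, if the wrist force passes 120 N, or if a joint passes its speed limit or range.

## Working session

There is one attempt and no reset: what is moved stays moved. The work goes in short steps, each a Python script; the robot and the scene stay as the last script left them, time stands still between calls to the robot, and variables do not carry over. Pictures are saved under pics/ and viewed, and the job is handed in when it is done.

```bash
ls; mkdir -p pics
python3 - <<'E'
from bench import r
import cv2, numpy as np
for c in ("side","top"):
    im=r.grab_frame(c); cv2.imwrite(f"pics/a_{c}.png",im)
    i=r.camera_info(c); print(c,i["vertical_fov"],i["cx"],i["cy"]); print(np.round(i["camera_from_world"],4).tolist())
    for n in ("clamp_board","clamp_arm","beam_grip","pad","handle_grip","billet_center","billet_home","glue_bottle","thumb_plane","pencil","sanding_block"):
        try: d=r.look_for(c,n)
        except Exception as e: print(n,e); continue
        print(n,[(round(x["conf"],2),round(x["at"][0]*640),round(x["at"][1]*480)) for x in d[:2]])
print(r.get_time(), r.get_ee_rot(), r.get_tcp_pos())
E
```

```text
pics
side 42.57640193871329 323.44231945015525 248.03118019651262
[[0.999, 0.0457, -0.0028, -0.5776], [0.0293, -0.6864, -0.7266, 0.103], [-0.0351, 0.7258, -0.6871, 1.3706], [0.0, 0.0, 0.0, 1.0]]
clamp_board [(0.87, 293, 275)]
clamp_arm [(0.67, 285, 204)]
beam_grip [(0.96, 285, 206), (0.17, 264, 381)]
pad [(0.78, 276, 196)]
handle_grip [(0.46, 274, 193), (0.26, 367, 343)]
billet_center [(0.64, 265, 381)]
billet_home [(0.82, 292, 273)]
glue_bottle [(0.61, 369, 347)]
thumb_plane [(0.68, 386, 395)]
pencil []
sanding_block [(0.83, 329, 192), (0.28, 262, 382)]
top 46.57509596023572 319.64512420897944 242.56272190286344
[[-0.0288, -0.9994, 0.0166, 0.0541], [-0.9968, 0.0275, -0.0747, 0.5654], [0.0742, -0.0187, -0.9971, 1.4761], [0.0, 0.0, 0.0, 1.0]]
clamp_board [(0.81, 298, 256)]
clamp_arm [(0.81, 265, 256)]
beam_grip [(0.57, 264, 258)]
pad [(0.7, 265, 283)]
handle_grip [(0.72, 269, 252), (0.53, 265, 284)]
billet_center [(0.93, 412, 281), (0.45, 265, 284)]
billet_home [(0.76, 299, 254)]
glue_bottle [(0.7, 382, 205)]
thumb_plane [(0.44, 417, 189)]
pencil [(0.66, 203, 291)]
sanding_block [(0.78, 197, 237), (0.43, 267, 283)]
1.2 [ 0.09790037  0.70028468 -0.0978183   0.70032025] [0.17824072 0.62513593 0.2313263 ]
```

View pics/a_side.png

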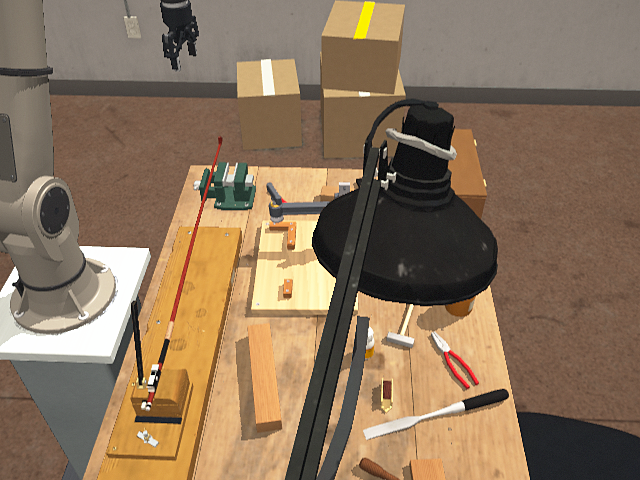

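View pics/a_top.png

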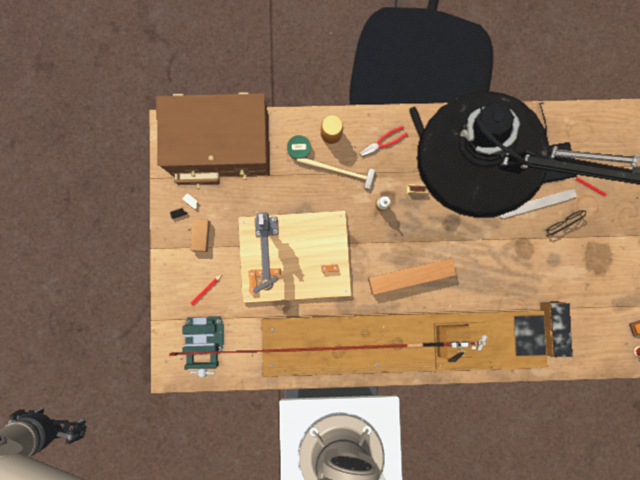

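```bash
cat > h.py <<'E'
from bench import r
import cv2, numpy as np
from scipy.spatial.transform import Rotation as R
def cam(c):
    i=r.camera_info(c); f=240/np.tan(np.radians(i["vertical_fov"])/2)
    return f,i["cx"],i["cy"],np.array(i["camera_from_world"])
def unproj(c,px,z):
    f,cx,cy,T=cam(c); px=np.atleast_2d(px).astype(float)
    d=np.c_[(px[:,0]-cx)/f,(px[:,1]-cy)/f,np.ones(len(px))]@T[:3,:3]
    o=-T[:3,:3].T@T[:3,3]
    return o+d*((z-o[2])/d[:,2])[:,None]
def proj(c,P):
    f,cx,cy,T=cam(c); P=np.atleast_2d(P).astype(float)
    q=P@T[:3,:3].T+T[:3,3]
    return np.c_[f*q[:,0]/q[:,2]+cx,f*q[:,1]/q[:,2]+cy]
def crop(im,x0,x1,y0,y1,s,fn):
    cv2.imwrite(fn,cv2.resize(im[y0:y1,x0:x1],None,fx=s,fy=s,interpolation=cv2.INTER_CUBIC))
E
python3 - <<'E'
from h import *
im=r.grab_frame("top"); 
crop(im,230,360,200,310,6,"pics/b_top.png"); crop(im,355,475,175,305,4.5,"pics/b_top2.png")
for n,z in (("billet",.033),("clamp_board",.018),("pencil",.007),("sanding_block",.028)):
    for d in r.regions_of("top",n)[:1]:
        m=d["region"].astype(np.uint8); cs=max(cv2.findContours(m,0,2)[0],key=cv2.contourArea)
        rc=cv2.boxPoints(cv2.minAreaRect(cs)); w=unproj("top",rc,z)
        print(n,round(d["conf"],2),rc.round(1).tolist(),w[:,:2].round(3).tolist(),"c",w.mean(0).round(3), [round(np.linalg.norm(w[i]-w[i-1]),3) for i in range(2)])
im=r.grab_frame("side"); crop(im,230,370,200,330,4.5,"pics/b_side.png")
E
```

```text
billet 0.62 [[366.79998779296875, 276.79998779296875], [451.5, 257.5], [455.6000061035156, 275.5], [370.8999938964844, 294.70001220703125]] [[0.471, -0.084], [0.516, -0.312], [0.468, -0.321], [0.424, -0.093]] c [ 0.47  -0.203  0.033] [np.float64(0.049), np.float64(0.232)]
clamp_board 0.98 [[236.6999969482422, 215.3000030517578], [346.1000061035156, 208.60000610351562], [351.5, 296.6000061035156], [242.0, 303.29998779296875]] [[0.647, 0.259], [0.657, -0.036], [0.42, -0.043], [0.411, 0.249]] c [0.533 0.107 0.018] [np.float64(0.236), np.float64(0.296)]
pencil 0.47 [[190.5, 301.5], [217.5, 274.5], [220.0, 277.0], [193.0, 304.0]] [[0.419, 0.388], [0.489, 0.315], [0.482, 0.308], [0.412, 0.382]] c [0.451 0.348 0.007] [np.float64(0.01), np.float64(0.101)]
sanding_block 0.72 [[189.5, 250.10000610351562], [191.89999389648438, 218.10000610351562], [209.39999389648438, 219.5], [207.0, 251.5]] [[0.556, 0.385], [0.641, 0.377], [0.636, 0.331], [0.551, 0.338]] c [0.596 0.358 0.028] [np.float64(0.047), np.float64(0.086)]
```

```bash
true
```

```text
(no output)
```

View pics/b_top.png

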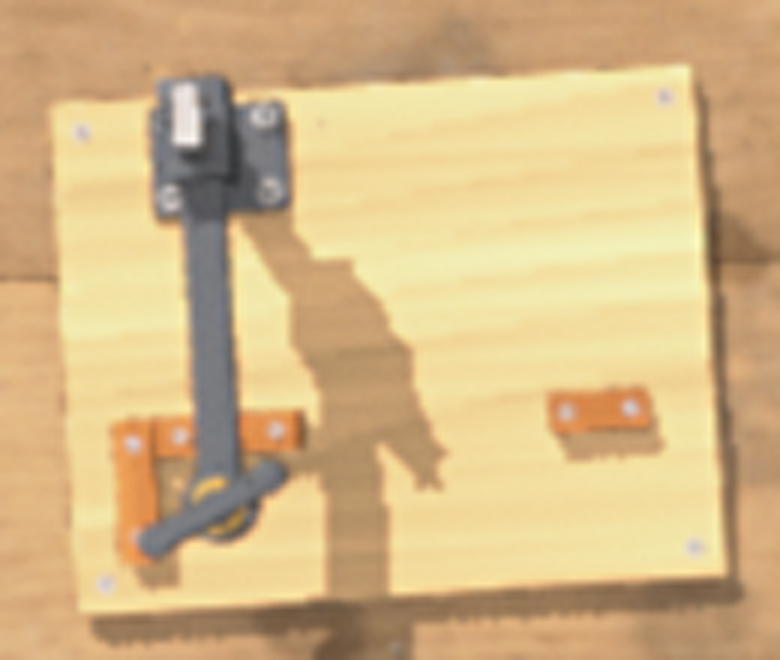

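View pics/b_top2.png

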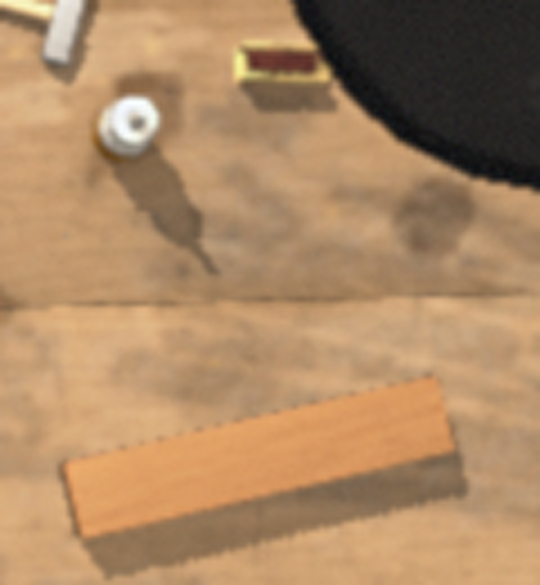

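View pics/b_side.png

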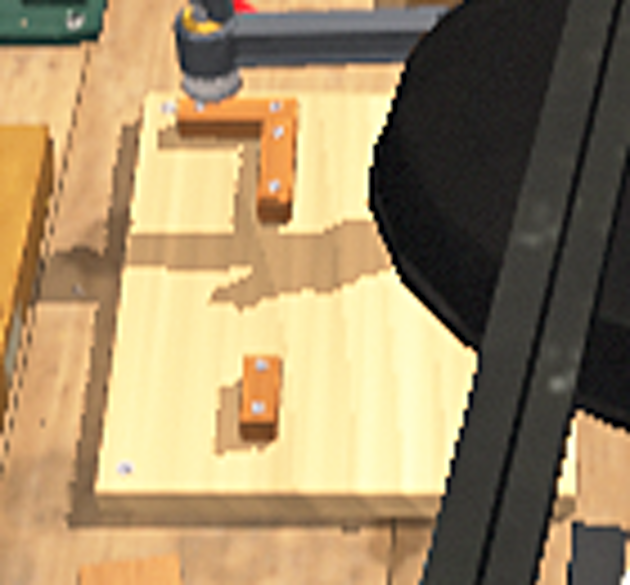

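```bash
cat > fit.py <<'E'
from h import *
from scipy.optimize import least_squares
def un(p,o,s): return (np.array(p)+.5)/s-.5+np.array(o)
def fitpose(obs,x0):
    # obs: list of (cam, local pts, px)
    def f(x):
        Rz=R.from_euler('z',x[2]).as_matrix()
        return np.concatenate([(proj(c,L@Rz.T+[x[0],x[1],0])-p).ravel() for c,L,p in obs])
    s=least_squares(f,x0); return s.x,s.fun.reshape(-1,2)
E
python3 - <<'E'
from fit import *
top=un([[50,102],[690,65],[725,575],[80,612]],[230,200],6)
L=np.array([[.115,.145,.018],[.115,-.145,.018],[-.115,-.145,.018],[-.115,.145,.018]])
side=un([[97,492],[147,93]],[230,200],4.5)
print("board top",*[a.round(4).tolist() for a in fitpose([("top",L,top)],[.53,.1,0.03])])
b,res=fitpose([("top",L,top),("side",L[[2,3]],side)],[.53,.1,0.03]); print("board both",b.round(4),res.round(1).tolist())
bt=un([[65,464],[433,377],[455,450],[82,537]],[355,175],4.5)
Lb=np.array([[.023,.114,.033],[.023,-.114,.033],[-.023,-.114,.033],[-.023,.114,.033]])
x,res=fitpose([("top",Lb,bt)],[.47,-.2,.2]); print("billet",x.round(4),res.round(1).tolist())
# predicted vs side
Rz=R.from_euler('z',x[2]).as_matrix(); print("billet side pred",proj("side",Lb@Rz.T+[x[0],x[1],0]).round(0).tolist())
B=R.from_euler('z',b[2]).as_matrix()
for nm,p in (("padxy",[-.07,.07]),("beam",[.021,.07]),("bar",[.085,.07]),("home",[-.07,-.009])):
    for z in ((.05,.07,.09,.11,.13,.15) if nm!="home" else (.0345,)):
        P=B@[p[0],p[1],z]+[b[0],b[1],0]; print(nm,z,P.round(4),proj("top",P).round(0)[0],proj("side",P).round(0)[0])
# lamp triangulation
f1=cam("side");f2=cam("top")
def ray(c,p):
    f,cx,cy,T=cam(c); d=T[:3,:3].T@[(p[0]-cx)/f,(p[1]-cy)/f,1]; return -T[:3,:3].T@T[:3,3],d/np.linalg.norm(d)
def tri(p,q):
    A,b_=[],[]
    for c,u in (("top",p),("side",q)):
        o,d=ray(c,u); M=np.eye(3)-np.outer(d,d);A.append(M);b_.append(M@o)
    return np.linalg.lstsq(np.vstack(A),np.concatenate(b_),rcond=None)[0]
print("lamp",tri((497,120),(428,120)),tri((485,155),(405,245)))
print("glue",unproj("top",[382,203],.1),"plane",unproj("top",[417,189],.026))
print("cams",ray("top",(320,240))[0],ray("side",(320,240))[0])
E
```

```text
board top [0.5334, 0.1077, 0.0329] [[-0.1533, -0.1583], [0.5779, -0.3542], [0.3436, -0.0673], [-0.7555, 0.5533]]
board both [0.5343 0.1079 0.0338] [[-0.3, -0.4], [0.4, -0.7], [0.3, -0.4], [-0.8, 0.3], [-0.7, 0.2], [-0.4, -0.1]]
billet [ 0.4696 -0.205   0.2013] [[-0.5, -0.2], [0.7, -0.4], [0.0, 0.2], [-0.2, 0.5]]
billet side pred [[269.0, 323.0], [280.0, 420.0], [254.0, 424.0], [246.0, 325.0]]
padxy 0.05 [0.4619 0.1755 0.05  ] [268. 283.] [277. 231.]
padxy 0.07 [0.4619 0.1755 0.07  ] [268. 283.] [277. 224.]
padxy 0.09 [0.4619 0.1755 0.09  ] [267. 283.] [276. 218.]
padxy 0.11 [0.4619 0.1755 0.11  ] [267. 283.] [276. 211.]
padxy 0.13 [0.4619 0.1755 0.13  ] [266. 283.] [275. 204.]
padxy 0.15 [0.4619 0.1755 0.15  ] [265. 283.] [275. 198.]
beam 0.05 [0.5529 0.1786 0.05  ] [267. 248.] [316. 231.]
beam 0.07 [0.5529 0.1786 0.07  ] [266. 248.] [316. 225.]
beam 0.09 [0.5529 0.1786 0.09  ] [265. 247.] [316. 218.]
beam 0.11 [0.5529 0.1786 0.11  ] [265. 247.] [316. 212.]
beam 0.13 [0.5529 0.1786 0.13  ] [264. 246.] [316. 205.]
beam 0.15 [0.5529 0.1786 0.15  ] [263. 246.] [316. 198.]
bar 0.05 [0.6168 0.1808 0.05  ] [265. 224.] [343. 231.]
bar 0.07 [0.6168 0.1808 0.07  ] [265. 223.] [344. 225.]
bar 0.09 [0.6168 0.1808 0.09  ] [264. 223.] [344. 218.]
bar 0.11 [0.6168 0.1808 0.11  ] [263. 222.] [344. 212.]
bar 0.13 [0.6168 0.1808 0.13  ] [263. 221.] [344. 205.]
bar 0.15 [0.6168 0.1808 0.15  ] [262. 220.] [344. 198.]
home 0.0345 [0.4646 0.0966 0.0345] [299. 281.] [275. 259.]
lamp [ 0.71692119 -0.24858887  0.61735607] [ 0.70086647 -0.28277094  0.44227953]
glue [[ 0.657939   -0.12291877  0.1       ]] plane [[ 0.70414935 -0.2289675   0.026     ]]
cams [0.45562327 0.06610118 1.51313852] [ 0.62215174 -0.89767288  1.01488248]
```

```bash
cat >> h.py <<'E'
def down(yaw):
    "tool down, jaw (tool y) along world direction at angle yaw"
    x=np.array([0,0,-1.]); y=np.array([np.cos(yaw),np.sin(yaw),0]); z=np.cross(x,y)
    return R.from_matrix(np.c_[x,y,z]).as_quat()
BOARD=np.array([.5343,.1079,.0335])
def bw(x,y,z):
    c,s=np.cos(BOARD[2]),np.sin(BOARD[2]); return np.array([BOARD[0]+c*x-s*y,BOARD[1]+s*x+c*y,z])
E
python3 - <<'E'
from h import *
print(r.get_q().round(2) if hasattr(r.get_q(),'round') else r.get_q())
g=np.array([.4696,-.205])-.015*np.array([-np.sin(.2013),np.cos(.2013)])
for k in (0,np.pi):
    for nm,p,y in (("bil",[g[0],g[1],.15],.2013),("billow",[g[0],g[1],.003],.2013),("home",bw(-.07,-.024,.022),.0335),("beam",bw(.021,.07,.12),.0335+np.pi/2),("han",bw(-.07,.07,.12),.03)):
        q=r.ik(p,down(y+k)); print(k,nm,None if q is None else np.round(q,2))
E
```

```text
[-1.39  0.4   0.05  1.54 -0.02  1.21 -0.05]
0 bil [-0.42  0.39  0.97  1.95 -0.39  0.99  0.93]
0 billow [-0.09  0.54  0.56  2.05 -0.45  0.68  0.96]
0 home [-0.72  0.43  0.54  2.15 -0.36  0.65  0.11]
0 beam [-0.67  0.41  0.36  1.83 -0.18  0.94  1.37]
0 han [-0.92  0.28  0.55  2.03 -0.19  0.88 -0.24]
3.141592653589793 bil [-0.58  0.58  1.27  1.96 -0.64  1.09 -1.98]
3.141592653589793 billow [-0.51  0.98  1.26  2.06 -1.13  1.06 -1.61]
3.141592653589793 home [ 0.66  0.65 -1.16  2.12  0.78  0.9   2.21]
3.141592653589793 beam [-0.93  0.48  0.72  1.84 -0.38  0.97 -1.59]
3.141592653589793 han [-0.55  0.25  0.11  2.03 -0.04  0.87  2.76]
```

Run:
```python
from h import *
a=.2013; g=np.array([.4696,-.205])-.015*np.array([-np.sin(a),np.cos(a)])
r.ungrasp()
r.move_straight([.178,.625,.36],velocity=.3)
r.goto([.40,.2,.36],down(.05))
r.goto([g[0],g[1],.15],down(a))
print(r.get_time(),r.get_q())
s=r.move_straight([g[0],g[1],.004],velocity=.12,f_stop=8)
print(s,r.get_tcp_pos(),r.get_ft_force())
r.grab(50)
print(r.get_width(),r.get_ft_force(),r.get_time(),r.get_tcp_pos())
crop(r.grab_frame("top"),330,490,220,340,4.5,"pics/c_top.png");crop(r.grab_frame("side"),190,350,290,440,4,"pics/c_side.png")
```

```text
5.775 [-0.34483954  0.35386319  0.85276515  1.95053184 -0.32128173  0.97694986
  0.86365466]
False [ 0.47320261 -0.21998724  0.0046616 ] [-0.47961022  0.18313791  0.18077891]
0.04507753511257716 [-0.08276093  0.63594648  5.14069304] 7.5917 [ 0.47325134 -0.21986648  0.00456377]
```

View pics/c_top.png

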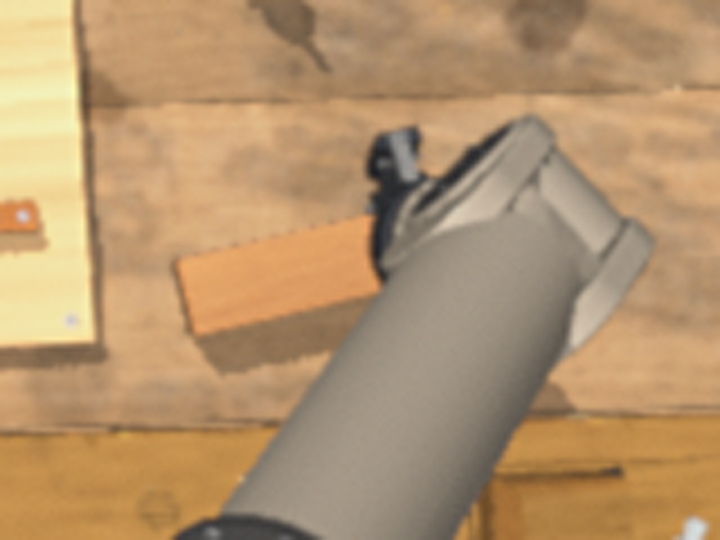

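View pics/c_side.png

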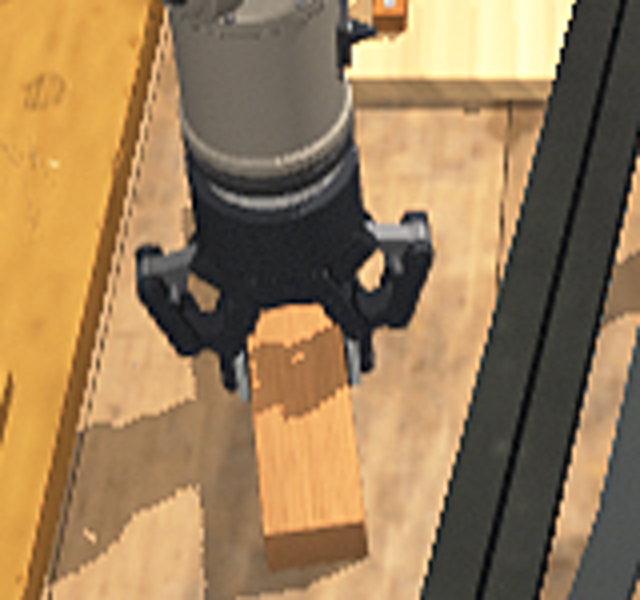

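Run:
```python
from h import *
p=r.get_tcp_pos()
r.move_straight([p[0],p[1],.075],velocity=.15)
f=r.get_ft_force(); print("lift F",f,r.get_width())
D=down(BOARD[2])
r.move_straight(bw(-.078,-.115,.075),D,velocity=.15)
r.move_straight(bw(-.078,-.115,.029),velocity=.1,f_stop=15)
print(r.get_tcp_pos(),r.get_q(),r.get_ft_force(),r.get_time())
crop(r.grab_frame("top"),230,390,200,320,4.5,"pics/d_top.png");crop(r.grab_frame("side"),200,360,180,340,3.7,"pics/d_side.png")
```

```text
lift F [-0.53567194 -0.07251412 -2.96606648] 0.04513444086618972
[ 0.46025593 -0.01010252  0.02906488] [-0.70595953  0.45560073  0.76856046  2.17828394 -0.50172982  0.68836331
  0.44265285] [-1.51921535 -0.73745303 -3.53022263] 10.4833
```

```bash
true
```

```text
(no output)
```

View pics/d_top.png

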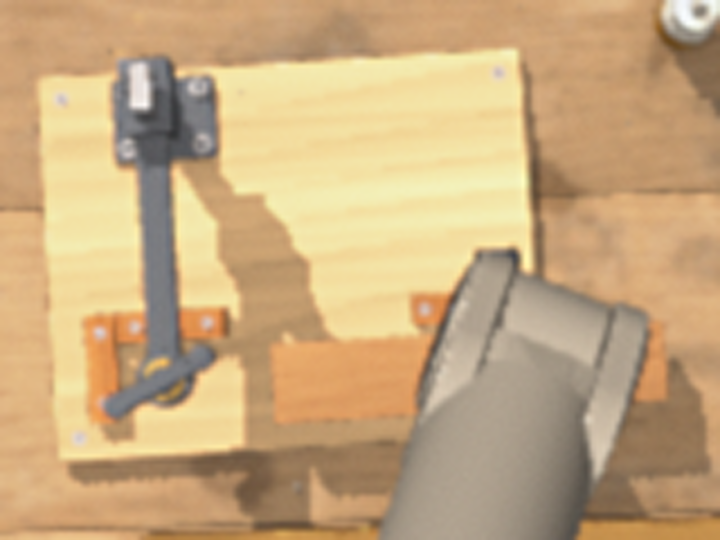

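View pics/d_side.png

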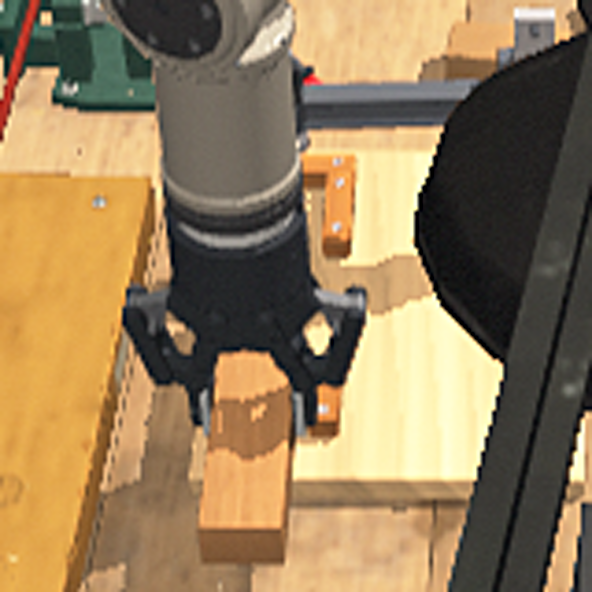

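Run:
```python
from h import *
print(r.move_straight(bw(-.094,-.115,.029),velocity=.08,f_stop=12))
print(r.move_straight(bw(-.094,-.045,.027),velocity=.08,f_stop=12),r.get_ft_force())
print(r.move_straight(bw(-.074,-.045,.027),velocity=.06,f_stop=12),r.get_ft_force())
print(r.move_straight(bw(-.074,-.008,.027),velocity=.03,f_stop=8),r.get_ft_force())
def loc():
    p=np.array(r.get_tcp_pos()); d=R.from_euler('z',-BOARD[2]).as_matrix()@(p-[BOARD[0],BOARD[1],0]); return d.round(4)
print(loc(),r.get_time())
crop(r.grab_frame("top"),230,390,200,320,4.5,"pics/e_top.png");crop(r.grab_frame("side"),200,360,180,340,3.7,"pics/e_side.png")
```

```text
False
False [ 1.02145245 -0.43714775 -3.14593589]
False [-0.09056478  0.05135325 -3.15920969]
True [ 1.55217526e-03  1.97337290e-01 -3.37590675e+00]
[-0.0747 -0.0236  0.0265] 13.225
```

```bash
true
```

```text
(no output)
```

View pics/e_top.png

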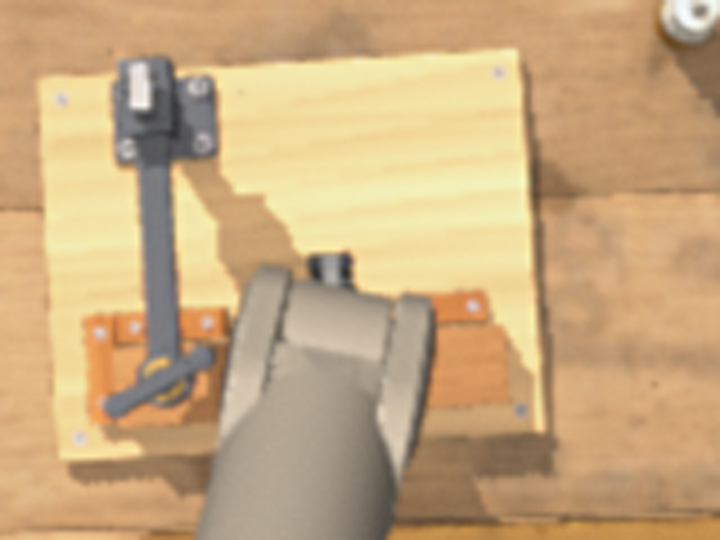

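View pics/e_side.png

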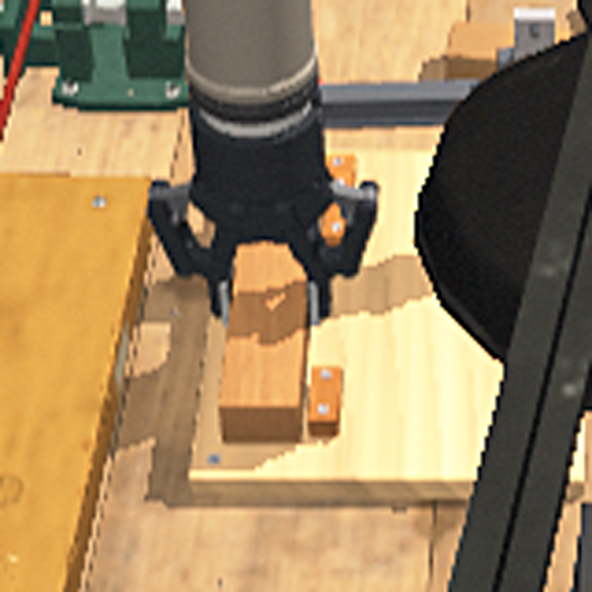

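```bash
cat >> h.py <<'E'
def loc():
    p=np.array(r.get_tcp_pos()); return (R.from_euler('z',-BOARD[2]).as_matrix()@(p-[BOARD[0],BOARD[1],0])).round(4)
E
python3 - <<'E'
from h import *
l=loc()
print(r.move_straight(bw(l[0],l[1],.017),velocity=.03,f_stop=6),loc(),r.get_ft_force())
l=loc()
print(r.move_straight(bw(l[0]+.015,l[1],l[2]),velocity=.03,f_stop=10),loc(),r.get_ft_force())
l=loc()
print(r.move_straight(bw(l[0],l[1]+.006,l[2]),velocity=.03,f_stop=6),loc(),r.get_ft_force())
r.ungrasp(); print(r.get_width(),r.get_ft_force(),loc())
l=loc(); r.move_straight(bw(l[0],l[1],.2),velocity=.25)
r.goto(bw(-.05,-.2,.25),down(BOARD[2]+.5))
print(r.get_time())
crop(r.grab_frame("top"),230,390,200,320,4.5,"pics/f_top.png");crop(r.grab_frame("side"),200,360,180,340,3.7,"pics/f_side.png")
E
```

```text
True [-0.075  -0.0238  0.0224] [-0.44470378 -0.2184551   6.3151027 ]
True [-0.075  -0.0238  0.0225] [-0.18624187  0.56991911  5.38033   ]
True [-0.075  -0.0237  0.0225] [-0.03429714 -0.67764848  3.76665765]
0.08514023627747776 [-0.16040423 -0.2272543   0.21174963] [-0.0759 -0.0239  0.0221]
16.225
```

```bash
true
```

```text
(no output)
```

View pics/f_top.png

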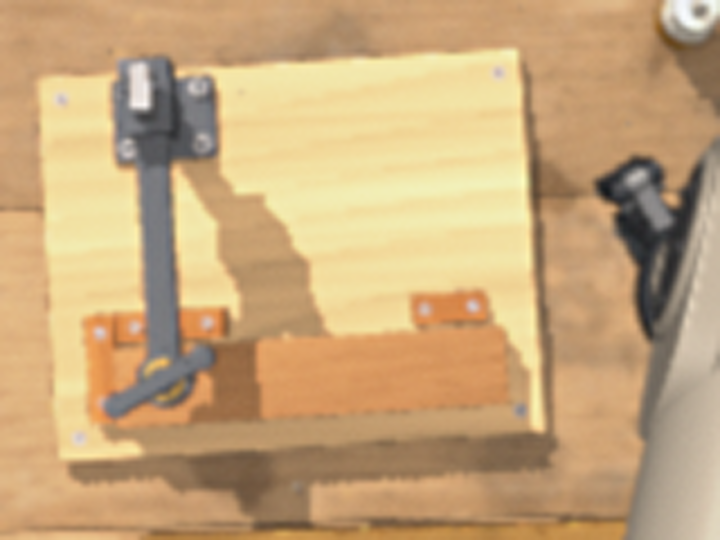

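View pics/f_side.png

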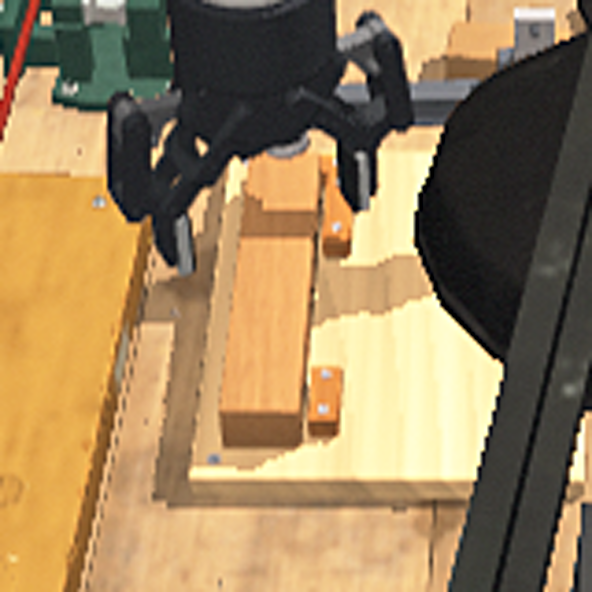

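Run:
```python
from h import *
D=down(BOARD[2])
r.goto(bw(-.068,-.024,.13),D)
r.move_straight(bw(-.068,-.024,.013),velocity=.12,f_stop=8); r.sleep(.3); print(loc(),r.get_ft_force())
print(r.move_straight(bw(-.042,-.024,.013),velocity=.02,f_stop=8),loc(),r.get_ft_force())
l=loc(); r.move_straight(bw(l[0]-.016,l[1],l[2]),velocity=.08)
r.move_straight(bw(l[0]-.012,l[1],.2),velocity=.25)
r.goto(bw(-.05,-.2,.25),down(BOARD[2]+.5))
print(r.get_time())
crop(r.grab_frame("top"),230,390,200,320,4.5,"pics/g_top.png");crop(r.grab_frame("side"),200,360,180,340,3.7,"pics/g_side.png")
```

```text
[-0.0678 -0.0238  0.0133] [-0.19832772 -0.67797849 -0.97259433]
True [-0.0524 -0.0241  0.0122] [ 0.2989329   0.29884525 -0.4012894 ]
21.55
```

```bash
true
```

```text
(no output)
```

View pics/g_top.png

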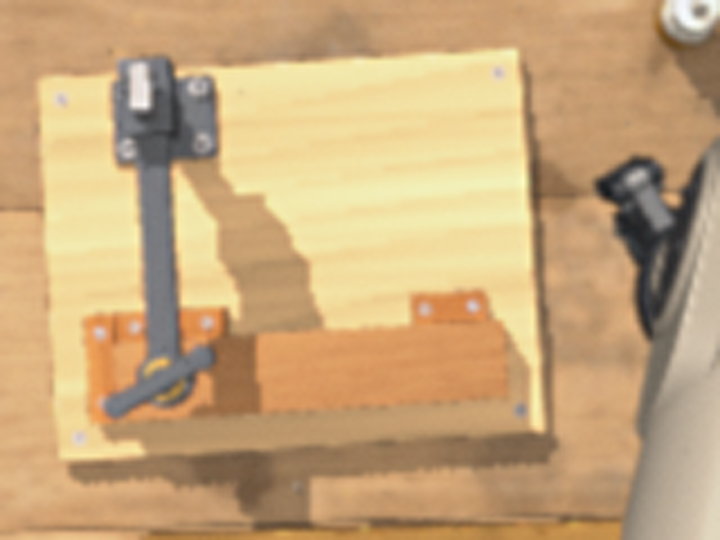

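View pics/g_side.png

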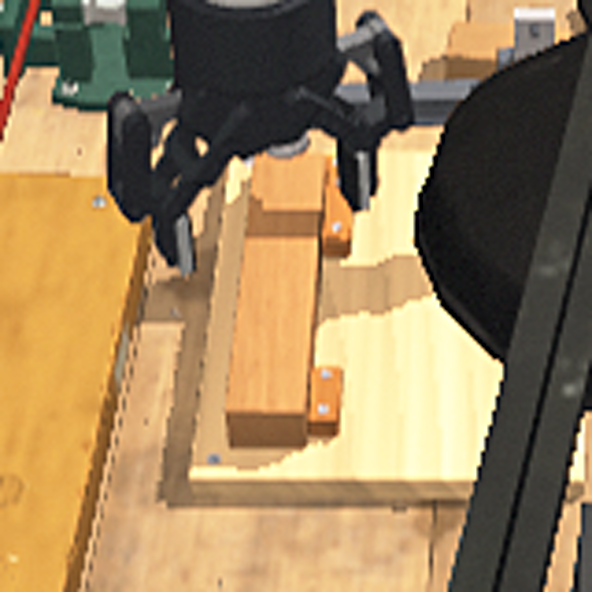

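Run:
```python
from h import *
P=[bw(-.047,-.123,.051),bw(-.093,-.123,.051),bw(-.093,.105,.051)]
for c,o,s in (("top",[230,200],4.5),("side",[200,180],3.7)): print(c,((proj(c,P)-o+.5)*s-.5).round(0).tolist())
A=BOARD[2]+np.pi/2
r.grab(40)
r.move_straight(bw(-.05,-.15,.30),velocity=.3)
r.goto(bw(.019,.0,.30),down(A))
r.goto(bw(.019,.07,.215),down(A))
print(loc(),r.get_q())
r.sleep(.2)
print(r.move_straight(bw(.019,.07,.11),velocity=.05,f_stop=5),loc(),r.get_ft_force(),r.get_time())
crop(r.grab_frame("top"),200,360,180,300,4.5,"pics/h_top.png");crop(r.grab_frame("side"),230,390,120,280,3.7,"pics/h_side.png")
```

```text
top [[504.0, 316.0], [509.0, 395.0], [116.0, 419.0]]
side [[305.0, 413.0], [225.0, 413.0], [256.0, 152.0]]
[0.0191 0.0683 0.2153] [-0.99551068  0.37156704  0.78570117  1.74680987 -0.28467191  1.14184835
  1.47843294]
False [0.0191 0.07   0.1102] [-0.57144209 -0.12464369  0.2971657 ] 26.625
```

```bash
true
```

```text
(no output)
```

View pics/h_top.png

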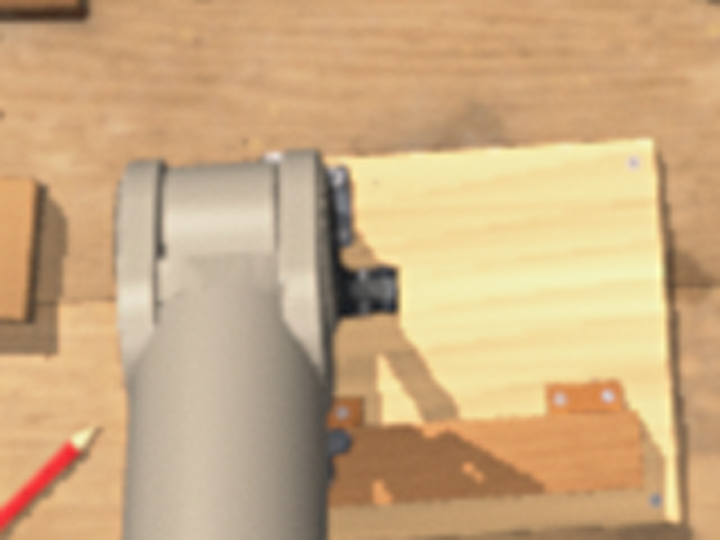

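View pics/h_side.png

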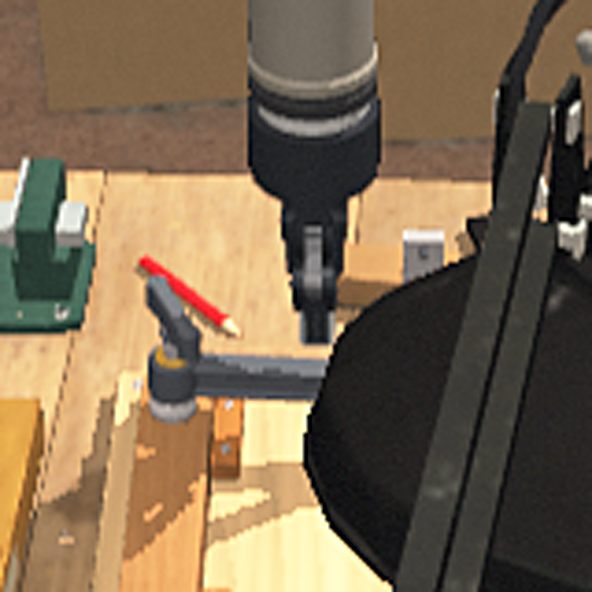

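Run:
```python
from h import *
s=r.move_straight(bw(.020,.07,.08),velocity=.03,f_stop=4); print(s,loc(),r.get_ft_force())
r.sleep(.2); print(loc(),r.get_ft_force())
l=loc()
s=r.move_straight(bw(.020,.07,l[2]-.05),velocity=.02,f_stop=22); print(s,loc(),r.get_ft_force()); r.sleep(.3); print(loc(),r.get_ft_force(),r.get_time())
crop(r.grab_frame("side"),230,390,120,280,3.7,"pics/i_side.png")
```

```text
True [0.0195 0.0699 0.0875] [-0.92021038 -0.57182056  5.57872726]
[0.0195 0.07   0.0875] [-0.79037085  0.27458231  5.46073584]
True [0.0196 0.0699 0.0875] [-0.97003174 -0.50817559  5.43831917]
[0.0195 0.07   0.0875] [-0.71244882 -0.07369069  5.76429595] 28.5417
```

```bash
true
```

```text
(no output)
```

View pics/i_side.png

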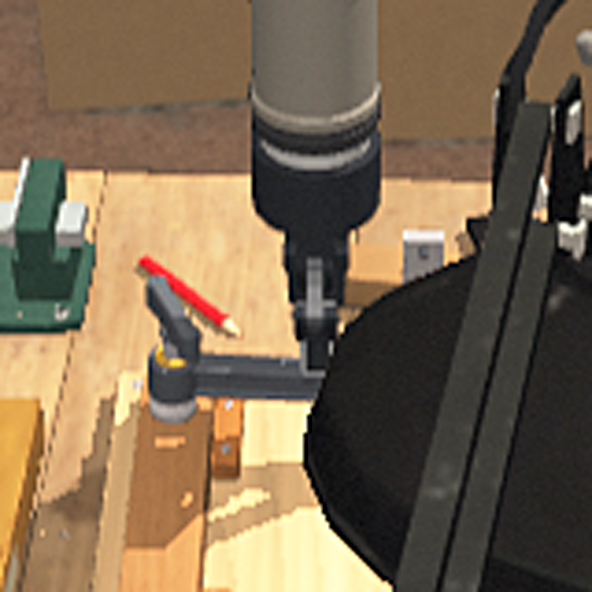

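Run:
```python
from h import *
r.move_straight(bw(.024,.07,.135),velocity=.15)
r.ungrasp()
print(r.move_straight(bw(.024,.07,.055),velocity=.1,f_stop=6),loc(),r.get_ft_force())
r.grab(60); r.sleep(.2)
print(r.get_width(),loc(),r.get_ft_force(),np.round(r.get_torque(),2))
l=loc()
s=r.move_straight(bw(.024,.07,l[2]-.006),velocity=.02,f_stop=25); print(s,loc(),r.get_ft_force(),np.round(r.get_torque(),2),r.get_time())
crop(r.grab_frame("side"),230,390,120,280,3.7,"pics/j_side.png")
```

```text
False [0.0246 0.07   0.0556] [-0.96123414 -0.12525078  0.03758934]
0.0168268906308966 [0.024  0.0714 0.0554] [-2.75887494  3.21959754  5.14260203] [1.29 0.45 0.25]
True [0.0239 0.0715 0.0554] [-0.23868625 -0.58108473  4.36770863] [0.33 0.12 0.19] 31.85
```

```bash
true
```

```text
(no output)
```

View pics/j_side.png

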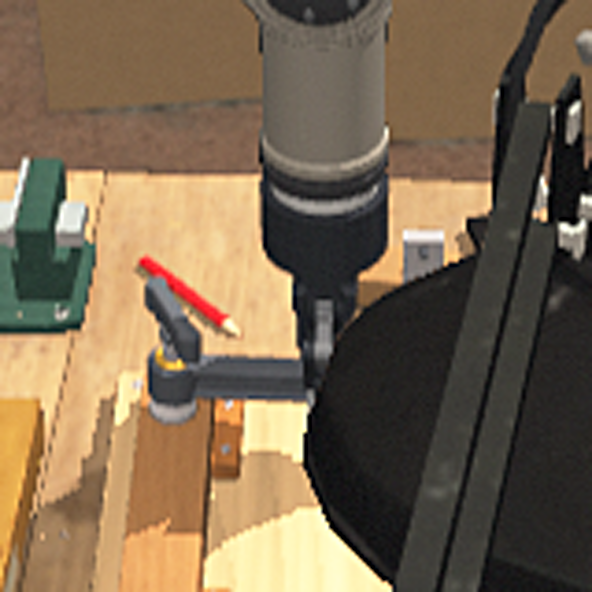

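Run:
```python
from h import *
im=r.grab_frame("side"); crop(im,255,325,185,245,10,"pics/k_side.png")
for n in ("pad","handle_grip","beam_grip"): print(n,[(round(x["conf"],2),round(x["at"][0]*640,1),round(x["at"][1]*480,1)) for x in r.look_for("side",n)[:1]])
P=[bw(-.07+dx,.07+dy,z) for z in (.051,.060) for dx,dy in ((0,-.0155),(-.0155,0),(.0155,0))]
print(((proj("side",P)-[255,185]+.5)*10-.5).round(0).tolist())
P=[bw(x,.07-.009,z) for z in (.0755-.012,.0755+.012) for x in (-.05,.0,.02)]
print(((proj("side",P)-[255,185]+.5)*10-.5).round(0).tolist())
```

```text
pad [(0.76, 280.4, 211.0)]
handle_grip [(0.68, 275.3, 208.8)]
beam_grip [(0.97, 282.2, 218.4)]
[[224.0, 505.0], [162.0, 460.0], [294.0, 461.0], [222.0, 476.0], [160.0, 431.0], [292.0, 432.0]]
[[309.0, 446.0], [524.0, 448.0], [610.0, 448.0], [304.0, 368.0], [522.0, 370.0], [609.0, 370.0]]
```

```bash
true
```

```text
(no output)
```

View pics/k_side.png

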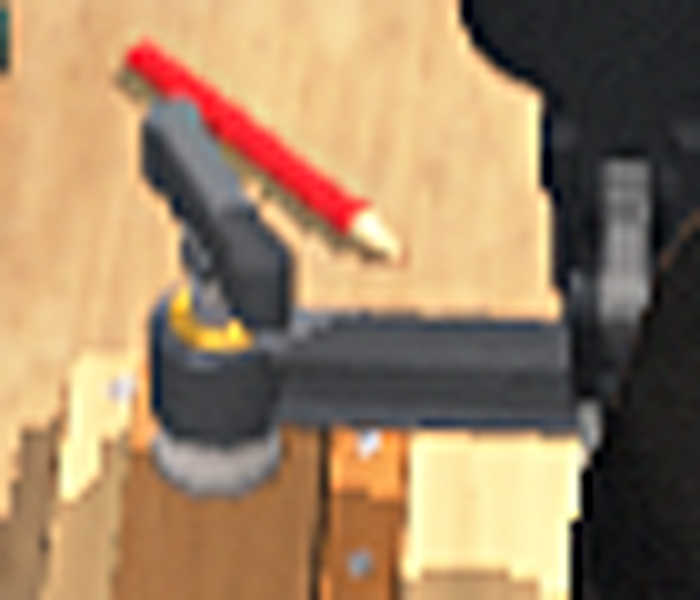

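Run:
```python
from h import *
r.ungrasp(); print(r.get_ft_force())
r.move_straight(bw(.024,.07,.24),velocity=.25)
r.goto(bw(-.05,-.15,.28),down(BOARD[2]+.5))
im=r.grab_frame("top"); crop(im,235,305,235,305,8,"pics/l_top.png")
crop(r.grab_frame("side"),255,325,185,245,10,"pics/l_side.png")
d=r.regions_of("top","handle_grip")[:1]
for x in d:
    print(x["conf"],np.array(x["at"])*[640,480],x["region"].sum())
for z in (.10,.12): print(((proj("top",bw(-.07,.07,z))-[235,235]+.5)*8-.5).round(0))
print(r.get_time())
```

```text
[-0.51782469 -0.52142533 -0.78411791]
0.55 [269.184 284.016] 166
[[259. 388.]]
[[254. 388.]]
34.7417
```

```bash
true
```

```text
(no output)
```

View pics/l_top.png

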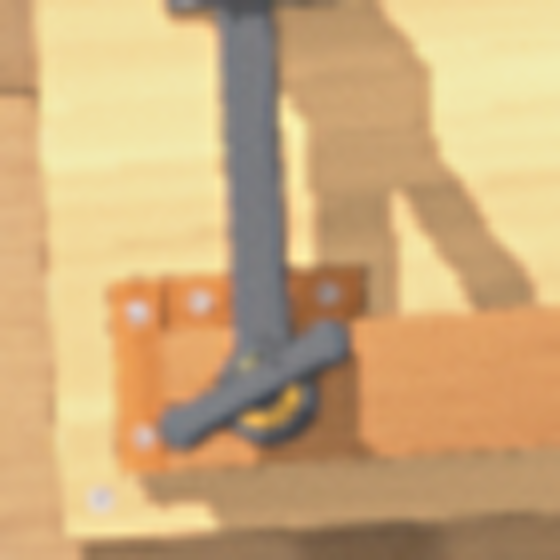

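View pics/l_side.png

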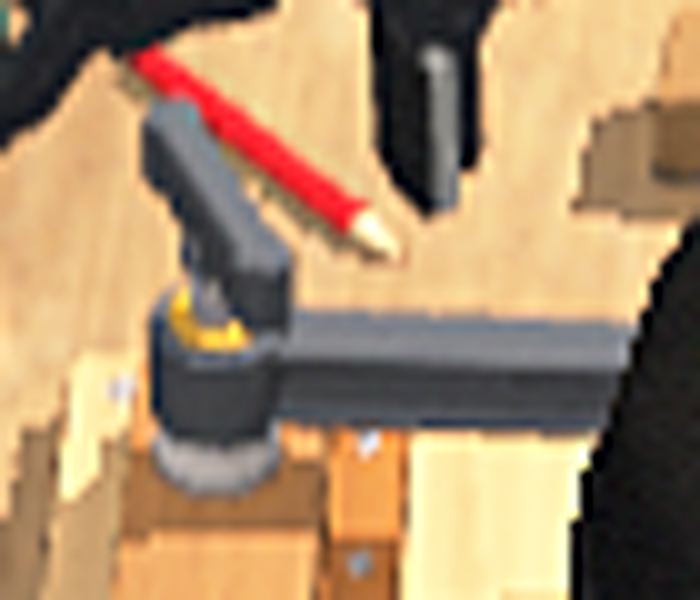

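Run:
```python
from h import *
e=unproj("top",(np.array([[180,430],[332,340]])+.5)/8-.5+235,.125); print(e.round(4),np.linalg.norm(e[0]-e[1]))
d=e[1]-e[0]; phi=np.arctan2(d[1],d[0]); c=e.mean(0); print("phi",phi,"c",c,bw(-.07,.07,.125))
n=np.array([np.cos(phi),np.sin(phi),0]); 
for z in (.095,.105,.115,.125,.135): 
    P=c+n*.028; P[2]=z; print(z,((proj("side",P)-[255,185]+.5)*10-.5).round(0))
for z in (.085,.095,.105): print("armtop",z,((proj("side",[bw(-.03,.061,z)])-[255,185]+.5)*10-.5).round(0))
q0=r.ik([c[0],c[1],.15],down(phi+np.pi/2)); print(q0)
for k in np.arange(0,-3.6,-.4): print(round(k,1),r.ik([c[0],c[1],.11],down(phi+np.pi/2+k)))
```

```text
[[0.4496 0.1983 0.125 ]
 [0.4761 0.1507 0.125 ]] 0.05448536376404874
phi -1.0636238942800587 c [0.46286575 0.17450717 0.125     ] [0.46199471 0.17551616 0.125     ]
0.095 [[270. 392.]]
0.105 [[268. 359.]]
0.115 [[266. 325.]]
0.125 [[263. 291.]]
0.135 [[261. 257.]]
armtop 0.085 [[391. 377.]]
armtop 0.095 [[390. 344.]]
armtop 0.105 [[388. 311.]]
[-1.30694057  0.3635083   1.0497836   2.01194512 -0.38110709  0.97747867
  0.44075187]
0.0 [-1.22680404  0.4111275   0.96148784  2.04842992 -0.43301129  0.89631347
  0.4814951 ]
-0.4 [-1.2402757   0.42032841  0.98174791  2.04865186 -0.44775287  0.9005778
  0.09581369]
-0.8 [-1.30066786  0.47127034  1.07848657  2.04959433 -0.5242639   0.92609798
 -0.23013015]
-1.2 [-1.34917972  0.53016028  1.16739485  2.0502844  -0.60409932  0.95927551
 -0.55336827]
-1.6 [-1.38340538  0.59041532  1.24211316  2.05073041 -0.67826922  0.99684204
 -0.88258715]
-2.0 [-1.41226652  0.66834546  1.32304402  2.05107383 -0.76495612  1.05020765
 -1.20062332]
-2.4 [-1.43015321  0.75319916  1.39813357  2.05126248 -0.84943626  1.11366237
 -1.52170762]
-2.8 [-1.39445543  0.61588696  1.27018037  2.05086599 -0.70766515  1.01372336
 -2.05469371]
-3.2 [ 0.35000422  0.38985429 -0.95563372  2.0114716   0.39568595  0.93612111
  2.7791526 ]
```

```bash
cat > turn.py <<'E'
from h import *
def turn(c,y0,total,n):
    for i in range(1,n+1):
        try: r.move_straight(c,down(y0+total*i/n),velocity=.1)
        except r.PlanningError as e:
            print("plan",i,e); return total*(i-1)/n
        print(round(total*i/n,2),np.round(r.get_torque(),2),np.round(r.get_ft_force(),1),round(r.get_time(),2))
    return total
E
python3 - <<'E'
from turn import *
c=np.array([.4626,.1749,.105]); y=-1.0636+np.pi/2
r.goto([c[0],c[1],.19],down(y)); 
print(r.move_straight([c[0],c[1],.105],velocity=.1,f_stop=6),loc(),r.get_ft_force())
r.grab(40); r.sleep(.1); print(r.get_width(),r.get_ft_force(),r.get_torque(),r.get_time())
p=r.get_tcp_pos()
print(turn(c,y,-.8,2),r.get_width(),r.get_q())
im=r.grab_frame("side"); crop(im,235,335,165,245,7,"pics/m_side.png")
E
```

```text
False [-0.0688  0.0694  0.1055] [-0.11021616  0.37539489 -1.42188651]
0.011505453856724464 [-0.00196597 -0.62666576  1.81005294] [-0.24870217  0.33814699  0.01348997] 37.4417
-0.4 [-0.43  0.82 -0.03] [-1.3 -0.7  4.8] 37.99
-0.8 [-0.45  1.18 -0.04] [-2.8 -1.   6.9] 38.54
-0.8 0.011267386135397057 [-1.36456471  0.57128097  1.20376753  2.05514641 -0.65555767  0.97503017
 -0.10627395]
```

```bash
true
```

```text
(no output)
```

View pics/m_side.png

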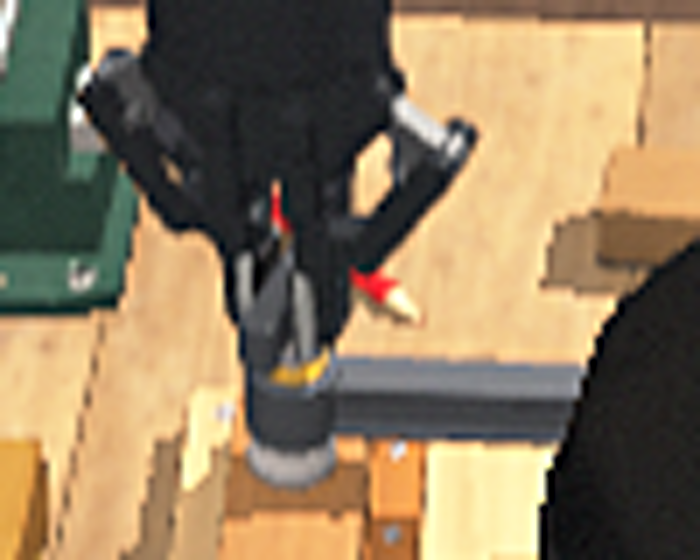

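Run:
```python
from turn import *
c=np.array([.4626,.1749,.105]); y=-1.0636+np.pi/2-.8
print(turn(c,y,-2.0,5),r.get_width(),np.round(r.get_q(),2))
r.ungrasp(); print(r.get_ft_force())
r.move_straight([c[0],c[1],.19],velocity=.2)
r.goto(bw(-.05,-.15,.28),down(BOARD[2]+.3))
print(r.get_time(),np.round(r.get_q(),2))
im=r.grab_frame("top"); crop(im,235,305,235,305,8,"pics/n_top.png")
crop(r.grab_frame("side"),255,325,185,245,10,"pics/n_side.png")
```

```text
-0.4 [ 0.14  1.22 -0.05] [-3.   0.4  6.9] 39.14
-0.8 [0.34 1.22 0.03] [-3.5  1.3  7.1] 39.69
-1.2 [ 0.37  1.13 -0.05] [-2.7  1.9  6.8] 40.24
-1.6 [ 0.22  1.2  -0.02] [-3.9  2.3  5.3] 40.79
-2.0 [ 0.04  1.13 -0.05] [-2.7  1.7  5.7] 41.34
-2.0 0.0115012192929185 [-1.43  0.82  1.44  2.06 -0.91  1.16 -1.87]
[ 0.5061608  -0.91351286  0.94077502]
44.8583 [-1.04  0.15  1.16  1.86 -0.15  1.23  0.5 ]
```

```bash
true
```

```text
(no output)
```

View pics/n_top.png

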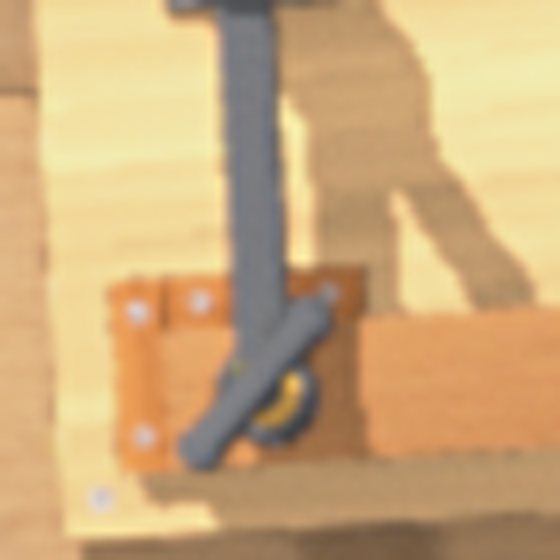

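View pics/n_side.png

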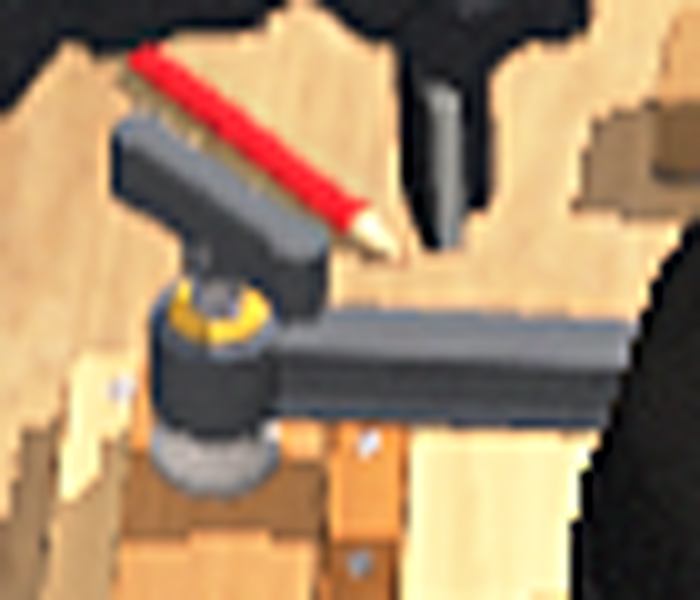

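Run:
```python
from turn import *
c=np.array([.4626,.1749,.106]); y=-.715+np.pi/2
r.goto([c[0],c[1],.19],down(y)); 
print(r.move_straight(c,velocity=.12,f_stop=6),loc(),r.get_ft_force())
r.grab(40); r.sleep(.1); print(r.get_width(),np.round(r.get_ft_force(),1),np.round(r.get_torque(),2),r.get_time())
print(turn(c,y,-2.8,7),r.get_width(),np.round(r.get_q(),2))
r.ungrasp(); print(r.get_ft_force())
r.move_straight([c[0],c[1],.2],velocity=.2)
r.goto(bw(-.05,-.2,.28),down(BOARD[2]+.3))
print(r.get_time())
im=r.grab_frame("top"); crop(im,230,390,200,320,4.5,"pics/o_top.png"); cv2.imwrite("pics/o_full.png",im)
im=r.grab_frame("side");crop(im,255,325,185,245,10,"pics/o_side.png"); crop(im,200,360,180,340,3.7,"pics/o_side2.png")
```

```text
False [-0.0686  0.0692  0.1066] [-0.06461544  0.18233346  0.04769786]
0.01117519980413353 [-0.6  1.1  2.9] [-0.11  0.19 -0.01] 47.5083
-0.4 [-0.39  0.52  0.03] [-0.3  0.7  5.4] 48.06
-0.8 [-0.54  0.93  0.03] [-1.2 -0.3  6.8] 48.61
-1.2 [-0.03  0.96 -0.03] [-2.3 -0.3  5.8] 49.16
-1.6 [ 0.37  0.93 -0.  ] [-1.1  1.7  5.5] 49.71
-2.0 [ 0.48  0.79 -0.04] [-1.3  1.5  4.7] 50.26
-2.4 [ 0.53  0.72 -0.06] [-2.2  2.7  4.7] 50.81
-2.8 [ 0.33  0.92 -0.05] [-2.4  2.2  4.8] 51.36
-2.8 0.010856788800902259 [-1.43  0.81  1.43  2.05 -0.9   1.15 -1.53]
[ 0.1024884  -0.22158938  0.21779219]
54.8
```

```bash
true
```

```text
(no output)
```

View pics/o_top.png

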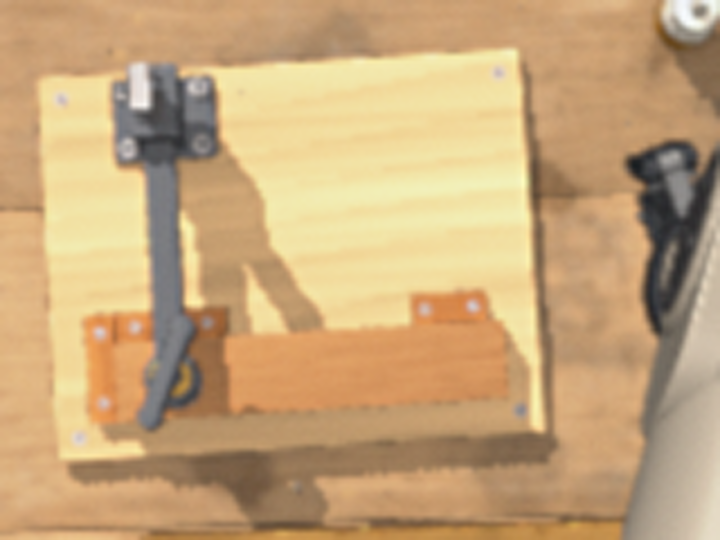

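View pics/o_side.png

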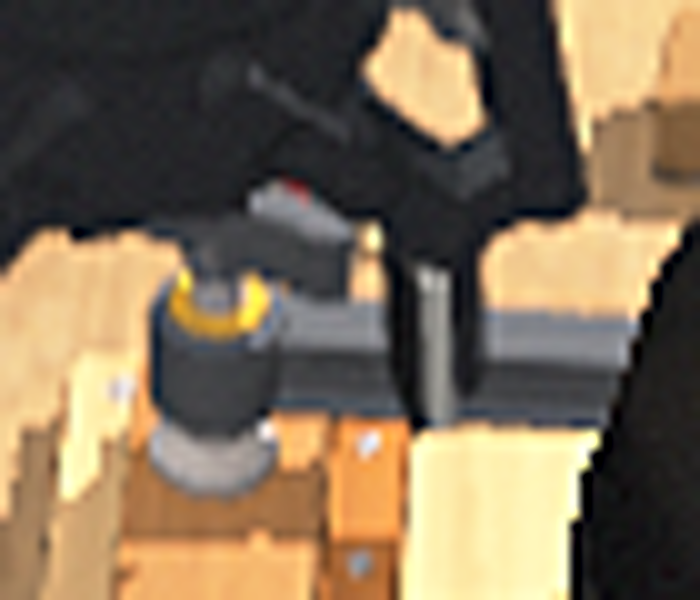

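View pics/o_full.png

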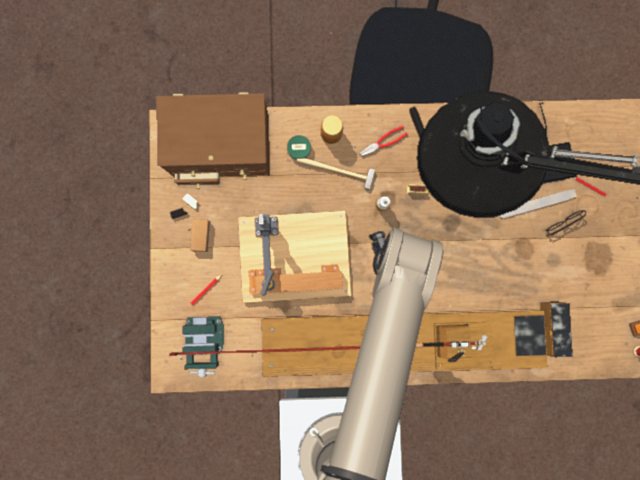

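View pics/o_side2.png

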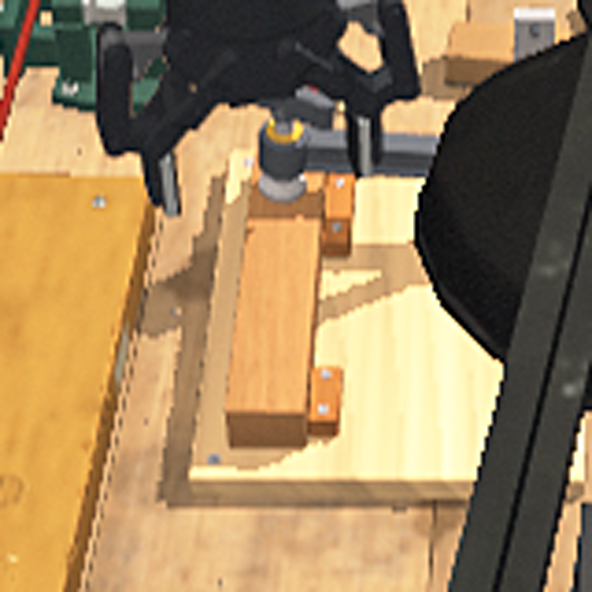

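Run:
```python
from h import *
A=BOARD[2]+np.pi/2
r.grab(40)
r.goto(bw(.022,.03,.25),down(A))
r.move_straight(bw(.024,.07,.20),velocity=.2)
r.move_straight(bw(.024,.07,.11),velocity=.12,f_stop=4); print(loc())
print(r.move_straight(bw(.024,.07,.075),velocity=.035,f_stop=4),loc(),r.get_ft_force(),r.get_time())
l=loc()
print(r.move_straight(bw(.024,.07,l[2]-.008),velocity=.02,f_stop=20),loc(),r.get_ft_force(),r.get_time())
```

```text
[0.0248 0.0699 0.1108]
True [0.0239 0.0701 0.0893] [-1.35005745  1.00963588  5.45405383] 58.6417
True [0.0239 0.0701 0.0892] [-1.02201928 -0.37763835  6.36221593] 58.8833
```

Run:
```python
from h import *
r.move_straight(bw(.024,.07,.25),velocity=.25)
r.goto(bw(-.05,-.25,.30),down(BOARD[2]+.3)); r.sleep(.2)
print(r.get_time(),r.get_ft_force())
im=r.grab_frame("top"); crop(im,180,440,170,320,3,"pics/p_top.png")
crop(r.grab_frame("side"),200,360,180,340,3.7,"pics/p_side.png")
```

```text
61.1333 [-0.00770711 -0.89311732  0.55182953]
```

```bash
true
```

```text
(no output)
```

View pics/p_top.png

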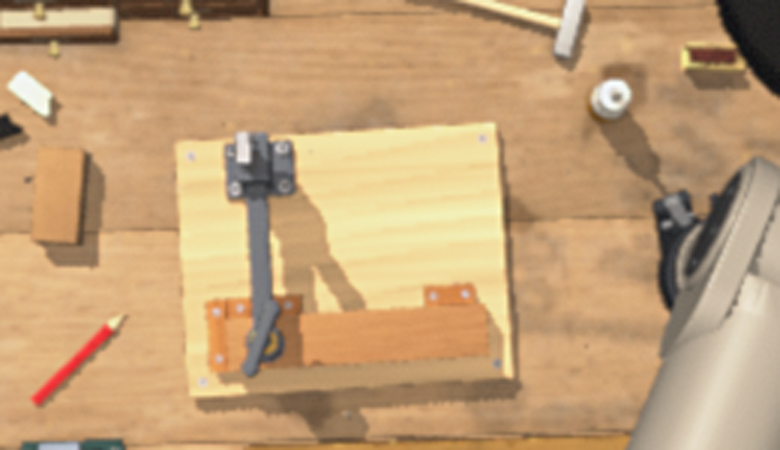

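View pics/p_side.png

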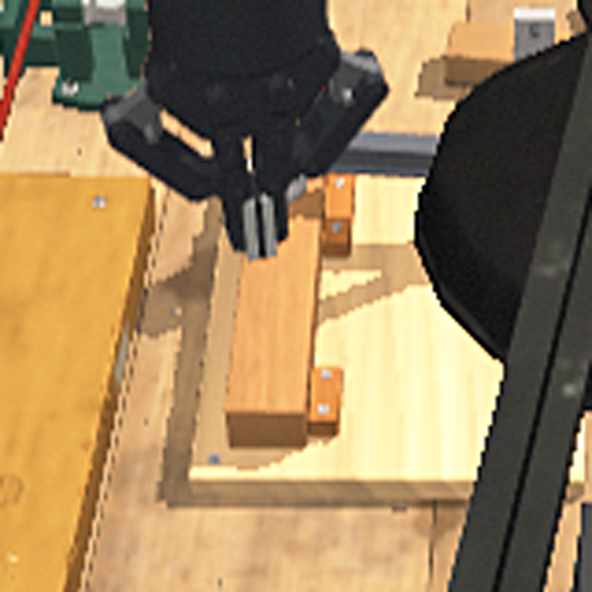

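The billet lies against both fences and the end stop, and none of the bystanders has moved. The gripper is clear and empty, so I'm handing in.

Run:
```python
from bench import r
print(r.finish_job(), r.get_time())
```

```text
the job is handed in; nothing more can be done
the job is handed in; nothing more can be done
```

The billet is clamped on the hold-down board, and I handed the job in at about 61 s of the 72 s allowed. No verdict was reported, and I had no direct reading of the pad's clamping force.

**What I did**
- **Billet:** I carried it in from the right under the pad, up to the end stop. My first sideways push was cut short by a false force stop, about 5 mm off the fences. A second push with an open finger seated it against both.
- **Clamp arm:** I pushed it down until the pad bore on the billet and the arm tilted up and bound.
- **Handle:** I turned it about 5.6 rad clockwise in two grips, then let go and backed off.

**Last checks**
- **Billet position:** its right-end corners matched the predicted home position to within about 1 pixel (2–3 mm) after seating, except for one corner edge that was about 1.5 pixels off. It looked unchanged in the final pictures. Its left end is hidden under the clamp.
- **Handle:** the first 2.8 rad turn was confirmed by the handle's angle in the picture. The second looks consistent with it, so the reading should be well above 2 rad.
- **Clamp:** a final check push on the arm, up to about 20 N, did not move it. The arm had risen 1.8 mm at beam_grip as the screw advanced about 4.5 mm, which fits an arm levering up against a load. From this I expect well over 12 N, using the stated 6 N per radian.
- **Bystanders:** the glue bottle, plane, pencil and sanding block all looked unmoved in the last picture.

**What disagreed:** the arm dropped most of the way during my approach without tripping the 5 N force stop, and I don't know why. From then on it was already down and resisting, so the later pushes of 22–25 N did not move it.

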